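Open the wider board test fixture

ROBOT

A 6-joint arm with a two-finger parallel gripper is mounted at the origin on the work surface. World frame = base frame: x ahead of the robot, y to its left, z up, the work surface at z = 0. Lengths are in mm, angles in rad, forces in N, time in s.
With the tool pointing down it reaches from about 300 to 775 mm from the base axis. Payload 14.6 kg.
Tool frame: the origin (TCP) lies at the very end of the fingers, on their centre line; the grasp point (between the pads) lies 19 mm behind it; z points along the fingers, y is the line along which they close (so a half turn about z gives the same grasp; the last joint's range is limited). The gripper opens to 94 mm and grips with 3 to 60 N. Pads are 16 mm wide; open, the fingers measure 119 mm over their backs; the gripper's body (75 mm by 177 mm) begins 78 mm behind the grasp point.
Start: joints at [-1.217, 0.3, 1.521, -0, 1.321, -0.067], TCP at [224.662, -502.012, 205.446] pointing down, gripper open.
Joint ranges: [-3.03, 3.03], [-0.79, 2.21], [0.23, 2.52], [-1.04, 4.18], [0, 3.07], [-2.55, 2.55]. Speed limits (rad/s): [2.22, 2.22, 2.57, 3.14, 3.14, 3.14].

INTERFACE

Orientations are given as [roll, pitch, yaw] about the fixed x, y, z axes, in that order (R = Rz(yaw) Ry(pitch) Rx(roll)).
In Python, from cell import manip gives the robot as it stands. The module is installed in compiled form; this text tells all that it offers.
- The arm moves only by the shell command python3 -m inch 'ROWS' [FORCE]. ROWS is JSON, a list of rows, each an object of numbers: "gripper": the opening, from 0 (shut) to 1 (fully open); "dx", "dy", "dz": the shift along the world's x, y, z in m; "wx", "wy", "wz": the turn, a rotation vector about the world's x, y, z in degrees. A call has exactly 5 rows; each row is the pose to reach, as a shift and turn from the pose commanded when the call began; what a row does not reach only later rows make up. A row lasts 1/12 s, in which the tool goes at most 41.7 mm and 7.16 degrees, less where a joint would pass 70% of its speed; a pose out of reach is approached as far as the arm can. A call with a gripper value outside its range is refused whole. The fingers move at their own pace and stop on an object; FORCE is the grip in N (left out, the last holds). Time passes only in rows, so rows that repeat a pose let the fingers close, or fill a call up. It gives the time, the measured TCP pose, the force, the opening and the grip force at its end, in the units of the state.
- manip.read_state(): the state, without advancing time (a new reading comes with each control period).
- manip.camera(name): name is "side" or "top" or "wrist"; returns the picture (384x512x3 uint8, blue, green, red); there is no depth.
- manip.camera_info(name): a dict with "camera_matrix" (3x3 intrinsics, pixels), "D" ([k1, k2, p1, p2, k3] as OpenCV has them; the pictures are not rectified), "R" (3x3) and "t" (3): a world point X has camera coordinates R X + t; the wrist camera has in their place "tool_from_camera" (4x4, takes a point from camera to tool coordinates, whose origin is the TCP and whose axes are the flange's). Camera axes: x right, y down, z forward; pixel columns grow to the right and rows downward; lengths in mm; the calibration is good to about 2 mm. A picture is of the moment at which its call begins: read the wrist's pose just before it. camera_info takes no time and is no camera call.
- manip.sign_off(): hands the job in; it is judged then, once.
The state is a dict: "clock": time; "joints": joint angles; "qd": joint speeds; "effort": joint torques, N m; "eef_pos": TCP position; "eef_rot": TCP orientation; "wrist_force": force on the tool from outside, world axes, zero at the start; "moment": the same for the moment, N m; "finger_gap": finger opening in mm; "finger_force": force on a finger pad.
Only numpy, scipy, OpenCV 4.12 (cv2) and the standard library are available. Lean on these libraries where they do the work, as an engineer would, in place of code of your own. Each camera call takes 0.05 s, during which the arm holds its last target. There are 200 camera calls.

TASK

Open the wider of the two board test fixtures with the fingertips: press its release tab down so that the spring-loaded lid pops up, then push the lid back beyond upright until it is fully open against its stop, and move clear. Pick nothing up, leave the narrower fixture shut, and leave the other things on the bench where they are.

Things in the scene. Friction and masses are not known exactly. Their poses are not given: they have to be found in the camera images.
- wide: the WIDER board test fixture, screwed to the bench: a grey plastic clamshell box 130 mm deep (its x) and 180 mm wide (its y), 57 mm high with the lid shut. Origin: centre of its underside on the bench, z up; its x axis points from the release tab in front to the hinge at the back. A latch block 70 mm wide and 30 mm high juts 34 mm out of its front, with the tab above it. Four screw lugs at its sides reach 20 mm out and are under 10 mm high
- wide_tab_ridge (a point): middle of the top of the thumb ridge on the wide fixture's black release tab, which is the place to press straight down: 51 mm above the bench, 105 mm in front of the fixture's centre and 40 mm in front of the shut lid's front edge. The tab is a rocker 44 mm wide and reaches 10 mm further to the front than the ridge; behind it a 24 mm wide steel hook stands 18 mm above the tab's pivot and catches the lid's 8 mm tongue. Axes as the fixture's, turning with the tab
- wide_tab (a joint): angle of the wide fixture's release tab in rad: 0 at rest, 0.35 fully pressed (the ridge is then about 9 mm lower). The hook lets the lid go at about 0.2 to 0.25. A spring brings the tab back; pressing it fully takes about 5 to 6 N at the ridge
- wide_hinge (a point): middle of the wide fixture's lid hinge axis, at the back of the fixture, 65 mm behind its centre, 45 mm above the bench (the underside of the shut lid). Axes as the fixture's; the lid turns about its y axis. Does not move with the lid
- wide_lid_edge (a point): middle of the lower front edge of the wide fixture's lid, 130 mm from the hinge axis; moves with the lid. The lid is a plate 130 x 180 x 12 mm of about 0.15 kg; its underside contains the hinge axis. Pushing the front edge only level towards the hinge can bind: move the finger along the arc of the edge, up and back about the hinge.
- wide_lid (a joint): angle of the wide fixture's lid in rad: 0 shut and latched, 1.9 fully open against its stop, leaning back beyond upright. Once released, a spring plunger lifts it to about 0.75 to 0.8 (front edge about 90 mm above the hinge). The lid falls back to that if let go before upright, and beyond about 1.65 it drops slowly back to the stop by itself
- narrow: the NARROWER test fixture, of the same make but only 90 mm wide (its y); 130 mm deep, 57 mm high, screwed to the bench; to be left shut. Origin: centre of its underside, axes as for the wide one, with its own tab in front
- narrow_lid (a joint): angle of the narrow fixture's lid in rad: 0 shut; must stay shut
- jar: small amber screw jar, 32 mm diameter, 65 mm tall, standing between the two fixtures; origin at the centre of its underside
- screwdriver: screwdriver lying to the left, beside the left-hand fixture; origin on its underside about half-way along
- bin: open blue stock bin, 150 x 100 x 60 mm, to the left; origin at the centre of its underside
- carton: cardboard carton, 120 x 90 x 70 mm, to the right; origin at the centre of its underside
- meter: black hand-held multimeter, 160 x 80 x 39 mm, lying behind the fixtures; origin at the centre of its underside
- spool: grey spool, 60 mm diameter, 42 mm tall, standing behind the fixtures; origin at the centre of its underside
- wrench: steel wrench lying to the right, beside the right-hand fixture; origin on its underside
Not all that is in view belongs to the job. What is shaped like the narrow but red or yellow is not meant.

How it is judged:
By the outcome, as a careful person would: the job done as asked, in the order asked, and still so for the second after the job is handed in, with the robot touching nothing.
It also fails if it takes over 48 s, if anything falls off the work surface, if the arm or the gripper's body presses on something with over 40 N, if the wrist force passes 120 N, or if a joint passes its speed limit or range.

## Working session

There is one attempt and no reset: what is moved stays moved. The work goes in short steps, Python scripts to look and compute and a shell command to move; the robot and the scene stay as the last step left them, time stands still between calls to the robot, and variables do not carry over. Pictures are saved under pics/ and viewed, at most 10 in all, crops included, and the job is handed in when it is done.

```bash
mkdir -p pics; python3 - <<'E'
from cell import manip
import cv2,json
for n in("top","side"):
    im=manip.camera(n); cv2.imwrite(f"pics/{n}0.png",im)
    i=manip.camera_info(n); print(n,{k:[[round(float(x),4) for x in r] if hasattr(r,'__len__') else round(float(r),4) for r in v] for k,v in i.items() if hasattr(v,'__len__') and not isinstance(v,str)})
print(manip.read_state())
E
```

```text
top {'camera_matrix': [[449.4374, 0.0, 250.2203], [0.0, 449.4374, 186.1211], [0.0, 0.0, 1.0]], 'D': [-0.0822, 0.0, 0.0, 0.0, 0.0], 'R': [[-0.0499, -0.9987, 0.0046], [-0.9764, 0.0478, -0.2107], [0.2102, -0.015, -0.9775]], 't': [18.7237, 529.7799, 1580.8471]}
side {'camera_matrix': [[459.5025, 0.0, 261.4616], [0.0, 459.5025, 182.7785], [0.0, 0.0, 1.0]], 'D': [0.0078, 0.0, 0.0, 0.0, 0.0], 'R': [[-0.8707, -0.4917, 0.0094], [-0.36, 0.6242, -0.6934], [0.3351, -0.6071, -0.7205]], 't': [454.266, 247.287, 1273.2128]}
{'clock': 0.1, 'joints': array([-1.21659104e+00,  3.00424211e-01,  1.52151078e+00, -2.00994200e-05,
        1.32066099e+00, -6.66003131e-02]), 'qd': array([ 0.00154322, -0.00178375, -0.00175624, -0.00261605, -0.00127396,
       -0.00028998]), 'effort': array([ 7.48861180e-05, -5.32646370e+01, -3.53283048e+01,  7.09125493e-02,
        2.34738673e-02, -6.74918101e-05]), 'eef_pos': array([ 224.58768855, -501.81220712,  204.94177651]), 'eef_rot': array([-3.14059026e+00, -4.73466647e-05,  4.20810557e-01]), 'wrist_force': array([-0.21822329, -0.32665521, -0.10953334]), 'moment': array([0.06313094, 0.01752645, 0.03288265]), 'finger_force': 0.0, 'finger_gap': 93.92331250068726}
```

View pics/top0.png

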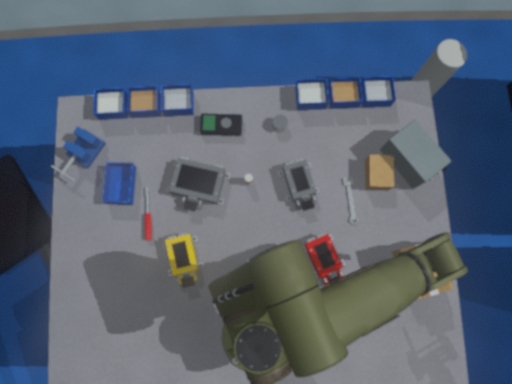

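View pics/side0.png

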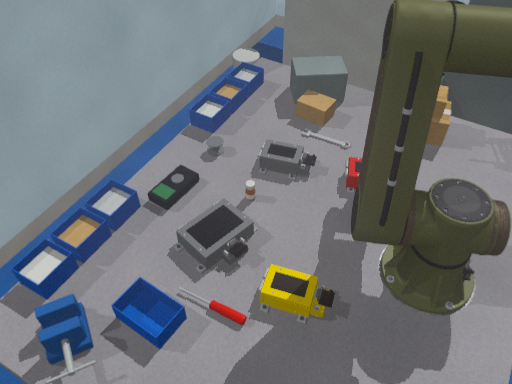

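The top view shows the wide fixture at about (198,182) with its tab at (190,203). In the side view it is at (215,230), tab at (236,248). I'll enlarge both.

```bash
python3 - <<'E'
import cv2,numpy as np
a=cv2.imread("pics/top0.png")[145:220,155:255]; b=cv2.imread("pics/side0.png")[190:280,165:265]
a=cv2.resize(a,(800,600),interpolation=cv2.INTER_CUBIC); b=cv2.resize(b,None,fx=6.6,fy=6.6,interpolation=cv2.INTER_CUBIC)
cv2.imwrite("pics/topc.png",a);cv2.imwrite("pics/sidec.png",b)
E
```

```text
(no output)
```

View pics/topc.png

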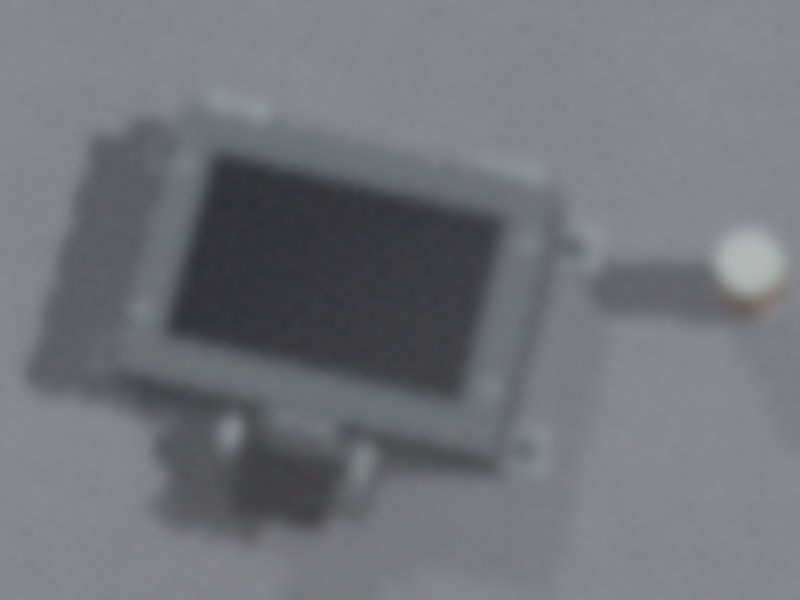

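View pics/sidec.png

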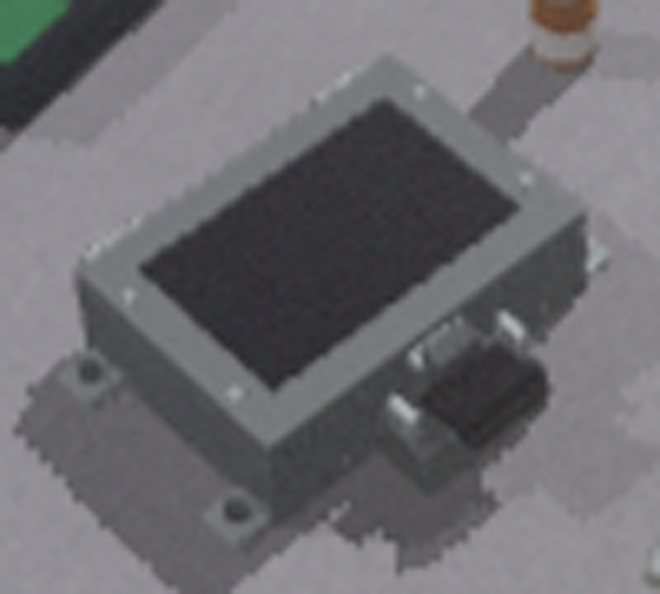

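Lid top corners, top crop: BL (190,105), BR (560,188), FR (497,462), FL (118,365). In the side crop they are BR (388,55), BL (80,268), FR (587,213), FL (272,445). I'll fit the pose to these.

```bash
cat > h.py <<'E'
import numpy as np,cv2
from cell import manip
from scipy.optimize import least_squares
def proj(n,P,info=None):
    i=info or manip.camera_info(n); R=np.array(i["R"],float)
    return cv2.projectPoints(np.array(P,float).reshape(-1,3),cv2.Rodrigues(R)[0],np.array(i["t"],float),np.array(i["camera_matrix"],float),np.array(i["D"],float))[0][:,0]
def place(p,L):
    c,s=np.cos(p[2]),np.sin(p[2]); return np.array(L,float)@np.array([[c,s,0],[-s,c,0],[0,0,1]])+[p[0],p[1],0]
L=[[65,90,57],[65,-90,57],[-65,-90,57],[-65,90,57]]
E
python3 - <<'E'
from h import *
t=np.array([[190,105],[560,188],[497,462],[118,365]])/8+[155,145]-.45
s=np.array([[80,268],[388,55],[587,213],[272,445]])/6.6+[165,190]-.42
def f(p,w=(1,1)): return np.r_[w[0]*(proj("top",place(p,L))-t).ravel(),w[1]*(proj("side",place(p,L))-s).ravel()]
for w in((1,1),(1,0),(0,1)):
    r=least_squares(lambda p:f(p,w),[500,150,0],x_scale=[100,100,1]);print(w,r.x.round(3),r.fun.round(1))
    print(" ridge",place(r.x,[[-105,0,51]]).round(1),"hinge",place(r.x,[[65,0,45]]).round(1))
E
```

```text
(1, 1) [ 5.65733e+02  1.87592e+02 -2.79000e-01] [-0.9 -0.6  0.  -0.3 -0.7 -0.6 -1.2  0.4 -0.3 -0.3  1.1 -1.   0.9 -0.9
  0.2  0.4]
 ridge [[464.8 216.5  51. ]] hinge [[628.2 169.7  45. ]]
(1, 0) [ 5.64566e+02  1.85100e+02 -2.82000e-01] [-0.2 -0.4  0.8  0.1 -0.  -0.3 -0.6  0.6  0.  -0.   0.  -0.   0.  -0.
  0.  -0. ]
 ridge [[463.7 214.3  51. ]] hinge [[627. 167.  45.]]
(0, 1) [ 5.66071e+02  1.89413e+02 -2.76000e-01] [-0.  -0.  -0.  -0.  -0.  -0.  -0.   0.  -0.8  0.1  0.6 -0.7  0.4 -0.6
 -0.1  0.8]
 ridge [[465.1 218.1  51. ]] hinge [[628.6 171.7  45. ]]
```

```bash
python3 -m inch '[{"gripper":0,"dx":0.012,"dy":0.036,"dz":0.01,"wz":7},{"gripper":0,"dx":0.024,"dy":0.072,"dz":0.02,"wz":14},{"gripper":0,"dx":0.036,"dy":0.108,"dz":0.03,"wz":21},{"gripper":0,"dx":0.048,"dy":0.144,"dz":0.04,"wz":28},{"gripper":0,"dx":0.060,"dy":0.180,"dz":0.05,"wz":35}]' 20
python3 -m inch '[{"gripper":0,"dx":0.012,"dy":0.036,"wz":7},{"gripper":0,"dx":0.024,"dy":0.072,"wz":14},{"gripper":0,"dx":0.036,"dy":0.108,"wz":21},{"gripper":0,"dx":0.048,"dy":0.144,"wz":28},{"gripper":0,"dx":0.060,"dy":0.180,"wz":35}]'
```

```text
validation failed for argument at $[0]...
validation failed for argument at $[0]...
```

```bash
python3 -m inch '[{"gripper":0,"dx":0.012,"dy":0.036,"dz":0.01,"wx":0,"wy":0,"wz":7},{"gripper":0,"dx":0.024,"dy":0.072,"dz":0.02,"wx":0,"wy":0,"wz":14},{"gripper":0,"dx":0.036,"dy":0.108,"dz":0.03,"wx":0,"wy":0,"wz":21},{"gripper":0,"dx":0.048,"dy":0.144,"dz":0.04,"wx":0,"wy":0,"wz":28},{"gripper":0,"dx":0.060,"dy":0.180,"dz":0.05,"wx":0,"wy":0,"wz":35}]' 20
```

```text
clock: 0.52
eef_pos: [284.7, -320.2, 255.6]
eef_rot: [-3.141, -0.0, 1.037]
wrist_force: [1.2, -0.5, 0.0]
finger_gap: 64.3
finger_force: 0.0
```

```bash
python3 -m inch '[{"gripper":0,"dx":0.012,"dy":0.036,"dz":0,"wx":0,"wy":0,"wz":7},{"gripper":0,"dx":0.024,"dy":0.072,"dz":0,"wx":0,"wy":0,"wz":14},{"gripper":0,"dx":0.036,"dy":0.108,"dz":0,"wx":0,"wy":0,"wz":21},{"gripper":0,"dx":0.048,"dy":0.144,"dz":0,"wx":0,"wy":0,"wz":28},{"gripper":0,"dx":0.060,"dy":0.180,"dz":0,"wx":0,"wy":0,"wz":35}]'
python3 -m inch '[{"gripper":0,"dx":0.012,"dy":0.036,"dz":0,"wx":0,"wy":0,"wz":7},{"gripper":0,"dx":0.024,"dy":0.072,"dz":0,"wx":0,"wy":0,"wz":14},{"gripper":0,"dx":0.036,"dy":0.108,"dz":0,"wx":0,"wy":0,"wz":21},{"gripper":0,"dx":0.048,"dy":0.144,"dz":0,"wx":0,"wy":0,"wz":28},{"gripper":0,"dx":0.060,"dy":0.180,"dz":0,"wx":0,"wy":0,"wz":35}]'
```

```text
clock: 0.93
eef_pos: [344.6, -140.2, 255.4]
eef_rot: [3.141, 0.0, 1.648]
wrist_force: [0.3, -0.7, -0.5]
finger_gap: 30.6
finger_force: 0.0
clock: 1.35
eef_pos: [404.7, 40.0, 255.5]
eef_rot: [3.142, 0.0, 2.26]
wrist_force: [0.4, -0.7, 0.7]
finger_gap: 0.7
finger_force: 0.0
```

```bash
python3 -m inch '[{"gripper":0,"dx":0.012,"dy":0.036,"dz":-0.01,"wx":0,"wy":0,"wz":7},{"gripper":0,"dx":0.024,"dy":0.072,"dz":-0.03,"wx":0,"wy":0,"wz":14},{"gripper":0,"dx":0.036,"dy":0.108,"dz":-0.045,"wx":0,"wy":0,"wz":21},{"gripper":0,"dx":0.048,"dy":0.144,"dz":-0.06,"wx":0,"wy":0,"wz":28},{"gripper":0,"dx":0.060,"dy":0.177,"dz":-0.075,"wx":0,"wy":0,"wz":34.5}]'
cat >> h.py <<'E'
from scipy.spatial.transform import Rotation as Ro
def wrist():
    s=manip.read_state(); im=manip.camera("wrist"); i=manip.camera_info("wrist")
    T=np.eye(4);T[:3,:3]=Ro.from_euler("xyz",s["eef_rot"]).as_matrix();T[:3,3]=s["eef_pos"]
    W=np.linalg.inv(T@np.array(i["tool_from_camera"])); return im,dict(camera_matrix=i["camera_matrix"],D=i["D"],R=W[:3,:3],t=W[:3,3])
E
python3 - <<'E'
from h import *
im,i=wrist(); p=[565.7,187.6,-.279]
print(manip.camera_info("wrist")["tool_from_camera"])
Q=place(p,[[-105,0,51],[-105,22,51],[-105,-22,51],[-115,0,50]]+L)
q=proj(0,Q,i);print(q.round(0).tolist())
for u in q: cv2.circle(im,tuple(int(v) for v in np.clip(u,-99,999)),2,(0,0,255),-1)
cv2.imwrite("pics/w1.png",im)
E
```

```text
clock: 1.77
eef_pos: [464.6, 217.3, 179.3]
eef_rot: [-3.141, -0.0, 2.862]
wrist_force: [0.6, -1.5, 0.4]
finger_gap: 0.4
finger_force: 0.0
[[ 9.40919307e-04 -9.61070723e-01 -2.76300887e-01  8.13438691e+01]
 [ 9.99999502e-01  9.96435439e-04 -6.05357790e-05  1.74137433e-01]
 [ 3.33495160e-04 -2.76300692e-01  9.61071182e-01 -1.80584811e+02]
 [ 0.00000000e+00  0.00000000e+00  0.00000000e+00  1.00000000e+00]]
[[257.0, 181.0], [278.0, 181.0], [235.0, 181.0], [257.0, 171.0], [333.0, 323.0], [180.0, 322.0], [171.0, 219.0], [343.0, 220.0]]
```

View pics/w1.png

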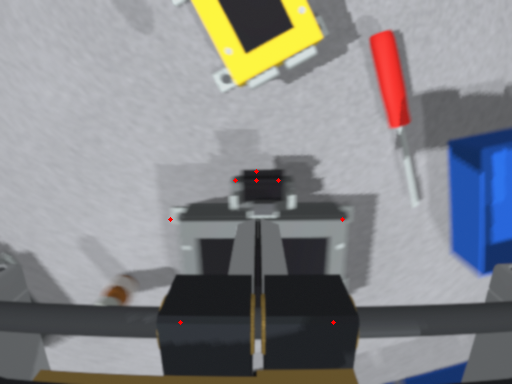

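The wrist view shows the tab at (264,185), about 5 mm to the +y side of my estimate. The fore-aft position agrees. I'll correct for that and descend.

```bash
python3 -m inch '[{"gripper":0,"dx":0.001,"dy":0.003,"dz":-0.03,"wx":0,"wy":0,"wz":0},{"gripper":0,"dx":0.001,"dy":0.003,"dz":-0.06,"wx":0,"wy":0,"wz":0},{"gripper":0,"dx":0.001,"dy":0.003,"dz":-0.09,"wx":0,"wy":0,"wz":0},{"gripper":0,"dx":0.001,"dy":0.003,"dz":-0.115,"wx":0,"wy":0,"wz":0},{"gripper":0,"dx":0.001,"dy":0.003,"dz":-0.122,"wx":0,"wy":0,"wz":0}]'
python3 -m inch '[{"gripper":0,"dx":0,"dy":0,"dz":-0.003,"wx":0,"wy":0,"wz":0},{"gripper":0,"dx":0,"dy":0,"dz":-0.006,"wx":0,"wy":0,"wz":0},{"gripper":0,"dx":0,"dy":0,"dz":-0.009,"wx":0,"wy":0,"wz":0},{"gripper":0,"dx":0,"dy":0,"dz":-0.012,"wx":0,"wy":0,"wz":0},{"gripper":0,"dx":0,"dy":0,"dz":-0.012,"wx":0,"wy":0,"wz":0}]'
```

```text
clock: 2.23
eef_pos: [463.7, 217.2, 54.7]
eef_rot: [-3.138, -0.005, 2.855]
wrist_force: [0.6, -0.2, -0.3]
finger_gap: 0.6
finger_force: 0.0
clock: 2.65
eef_pos: [466.0, 218.3, 47.1]
eef_rot: [3.141, 0.001, 2.856]
wrist_force: [-0.8, 2.0, 3.0]
finger_gap: 0.7
finger_force: 1.5
```

```bash
python3 -m inch '[{"gripper":0,"dx":0,"dy":0,"dz":-0.001,"wx":0,"wy":0,"wz":0},{"gripper":0,"dx":0,"dy":0,"dz":-0.002,"wx":0,"wy":0,"wz":0},{"gripper":0,"dx":0,"dy":0,"dz":-0.003,"wx":0,"wy":0,"wz":0},{"gripper":0,"dx":0,"dy":0,"dz":-0.004,"wx":0,"wy":0,"wz":0},{"gripper":0,"dx":0,"dy":0,"dz":-0.004,"wx":0,"wy":0,"wz":0}]'
python3 - <<'E'
from h import *
a=manip.camera("side")[150:290,140:300]; cv2.imwrite("pics/s1.png",cv2.resize(a,None,fx=4,fy=4,interpolation=cv2.INTER_CUBIC)); s=manip.read_state(); print(s["eef_pos"],s["wrist_force"])
E
```

```text
clock: 3.07
eef_pos: [465.7, 218.1, 42.4]
eef_rot: [3.141, 0.0, 2.856]
wrist_force: [-2.4, 1.5, 5.4]
finger_gap: 0.6
finger_force: 2.4
[465.71556117 218.0876986   42.52116914] [-3.78822304  2.87312457  5.09906752]
```

View pics/s1.png

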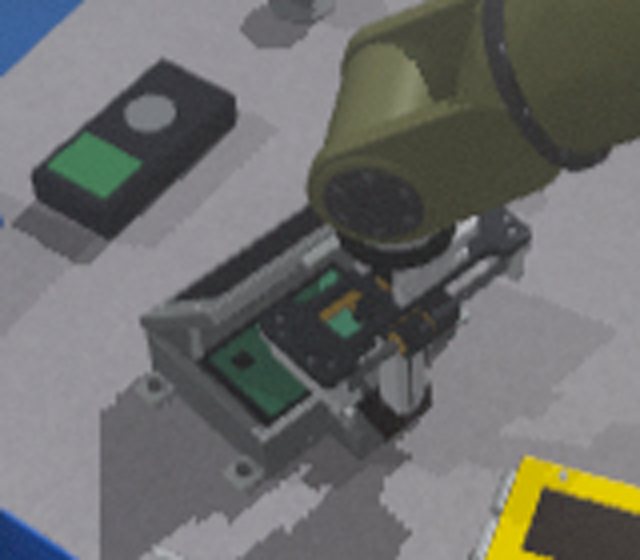

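The lid has popped up, and the board inside is visible at about (270,380). Next I'll rise in front of it and tilt the tool to bring the finger under the front edge.

```bash
python3 -m inch '[{"gripper":0,"dx":0,"dy":0,"dz":0.02,"wx":0,"wy":0,"wz":0},{"gripper":0,"dx":0,"dy":0,"dz":0.04,"wx":-1.93,"wy":-6.73,"wz":0},{"gripper":0,"dx":0,"dy":0,"dz":0.06,"wx":-3.86,"wy":-13.46,"wz":0},{"gripper":0,"dx":0,"dy":0,"dz":0.073,"wx":-5.79,"wy":-20.2,"wz":0},{"gripper":0,"dx":0,"dy":0,"dz":0.073,"wx":-7.7,"wy":-26.9,"wz":0}]'
python3 -m inch '[{"gripper":0,"dx":0,"dy":0,"dz":0,"wx":-1.93,"wy":-6.73,"wz":0},{"gripper":0,"dx":0,"dy":0,"dz":0,"wx":-2.75,"wy":-9.6,"wz":0},{"gripper":0,"dx":0.02,"dy":-0.006,"dz":0,"wx":-2.75,"wy":-9.6,"wz":0},{"gripper":0,"dx":0.04,"dy":-0.0115,"dz":0,"wx":-2.75,"wy":-9.6,"wz":0},{"gripper":0,"dx":0.06,"dy":-0.017,"dz":0,"wx":-2.75,"wy":-9.6,"wz":0}]'
python3 - <<'E'
from h import *
a=manip.camera("side")[150:290,140:300]; cv2.imwrite("pics/s2.png",cv2.resize(a,None,fx=4,fy=4,interpolation=cv2.INTER_CUBIC)); s=manip.read_state(); print(s["joints"],s["wrist_force"])
z=Ro.from_euler("xyz",s["eef_rot"]).as_matrix()[:,2]; print(s["eef_pos"],z)
E
```

```text
clock: 3.53
eef_pos: [466.9, 218.7, 118.7]
eef_rot: [3.133, 0.488, 2.853]
wrist_force: [0.5, -1.0, 1.0]
finger_gap: 0.8
finger_force: 0.0
clock: 3.95
eef_pos: [526.3, 200.7, 115.2]
eef_rot: [3.138, 0.653, 2.855]
wrist_force: [-0.4, -0.0, -0.6]
finger_gap: 0.3
finger_force: 0.0
[ 0.50236935  0.26045521  1.95220536 -0.8497217   0.60852459 -0.14503052] [-0.14899034 -0.26631927 -0.11461599]
[529.05386546 199.82871457 115.66661304] [ 0.58471064 -0.16867003 -0.79351364]
```

View pics/s2.png

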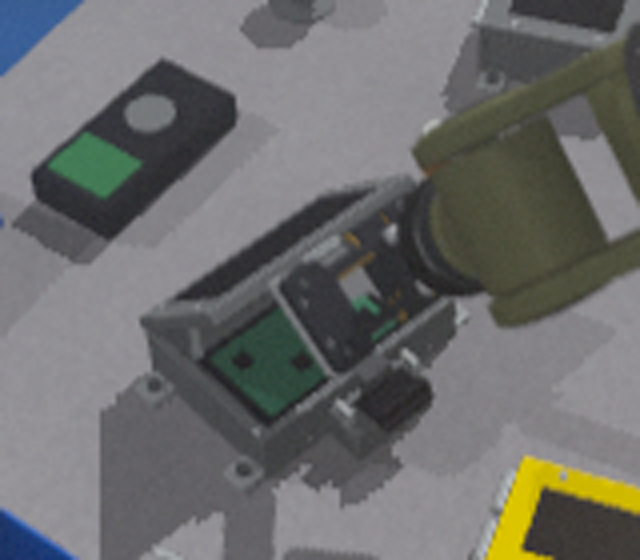

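```bash
python3 -m inch '[{"gripper":0,"dx":0.0096,"dy":-0.0028,"dz":0,"wx":0,"wy":0,"wz":0},{"gripper":0,"dx":0.0192,"dy":-0.0055,"dz":0.003,"wx":0,"wy":0,"wz":0},{"gripper":0,"dx":0.026,"dy":-0.0075,"dz":0.009,"wx":0,"wy":0,"wz":0},{"gripper":0,"dx":0.0317,"dy":-0.009,"dz":0.014,"wx":0,"wy":0,"wz":0},{"gripper":0,"dx":0.0375,"dy":-0.0108,"dz":0.018,"wx":0.55,"wy":1.92,"wz":0}]'
python3 - <<'E'
from h import *
a=manip.camera("side")[150:290,140:300]; cv2.imwrite("pics/s3.png",cv2.resize(a,None,fx=4,fy=4,interpolation=cv2.INTER_CUBIC)); s=manip.read_state(); print(s["joints"],s["wrist_force"],s["eef_pos"])
E
```

```text
clock: 4.42
eef_pos: [562.7, 189.7, 132.6]
eef_rot: [3.139, 0.617, 2.855]
wrist_force: [-1.1, -0.5, -1.8]
finger_gap: 0.6
finger_force: 0.4
[ 0.43511337  0.27997331  1.85372328 -0.69108081  0.63589226 -0.36019173] [0.31564443 0.56372345 1.14335097] [564.5019357  189.78488271 134.55317993]
```

View pics/s3.png

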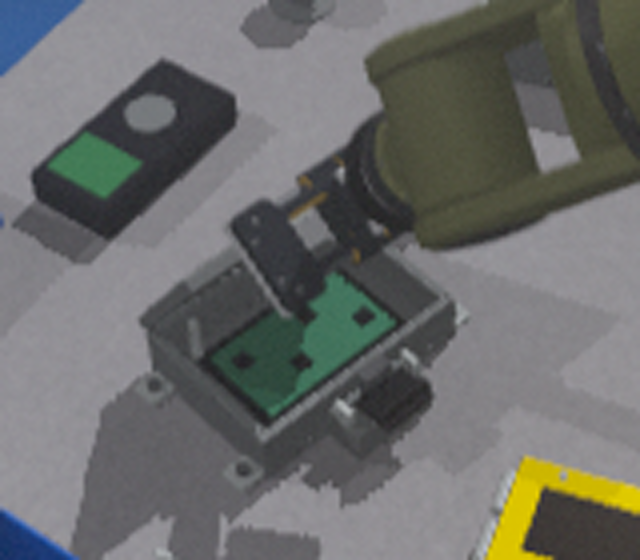

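The lid now stands higher, with the finger under its front edge. I'll continue along the arc.

```bash
python3 -m inch '[{"gripper":0,"dx":0.0087,"dy":-0.0025,"dz":0.006,"wx":0.8,"wy":2.9,"wz":0},{"gripper":0,"dx":0.0173,"dy":-0.005,"dz":0.010,"wx":1.65,"wy":5.8,"wz":0},{"gripper":0,"dx":0.025,"dy":-0.0072,"dz":0.0135,"wx":2.2,"wy":7.7,"wz":0},{"gripper":0,"dx":0.0346,"dy":-0.0099,"dz":0.016,"wx":3.0,"wy":10.6,"wz":0},{"gripper":0,"dx":0.0442,"dy":-0.0127,"dz":0.0185,"wx":3.85,"wy":13.5,"wz":0}]'
python3 -m inch '[{"gripper":0,"dx":0.0115,"dy":-0.0033,"dz":0.0015,"wx":0.55,"wy":1.9,"wz":0},{"gripper":0,"dx":0.023,"dy":-0.0066,"dz":0.001,"wx":1.4,"wy":4.8,"wz":0},{"gripper":0,"dx":0.0355,"dy":-0.0102,"dz":0,"wx":2.2,"wy":7.7,"wz":0},{"gripper":0,"dx":0.044,"dy":-0.0127,"dz":-0.002,"wx":2.5,"wy":8.6,"wz":0},{"gripper":0,"dx":0.051,"dy":-0.0146,"dz":-0.004,"wx":2.75,"wy":9.6,"wz":0}]'
python3 - <<'E'
from h import *
a=manip.camera("side")[150:290,140:300]; cv2.imwrite("pics/s4.png",cv2.resize(a,None,fx=4,fy=4,interpolation=cv2.INTER_CUBIC)); s=manip.read_state(); print(s["joints"],s["wrist_force"],s["eef_pos"])
E
```

```text
clock: 4.88
eef_pos: [607.4, 177.1, 151.8]
eef_rot: [3.141, 0.371, 2.855]
wrist_force: [-0.7, 0.3, -0.3]
finger_gap: 0.3
finger_force: 0.2
clock: 5.3
eef_pos: [657.6, 162.3, 147.5]
eef_rot: [-3.14, 0.195, 2.854]
wrist_force: [-63.8, 7.8, 48.5]
finger_gap: 0.7
finger_force: 38.3
[ 0.22651226  0.5376334   1.33461166 -0.10715867  1.10643948 -1.01583274] [-24.11200368   0.7611525   19.54927025] [657.02468336 162.42339537 147.9085888 ]
```

View pics/s4.png

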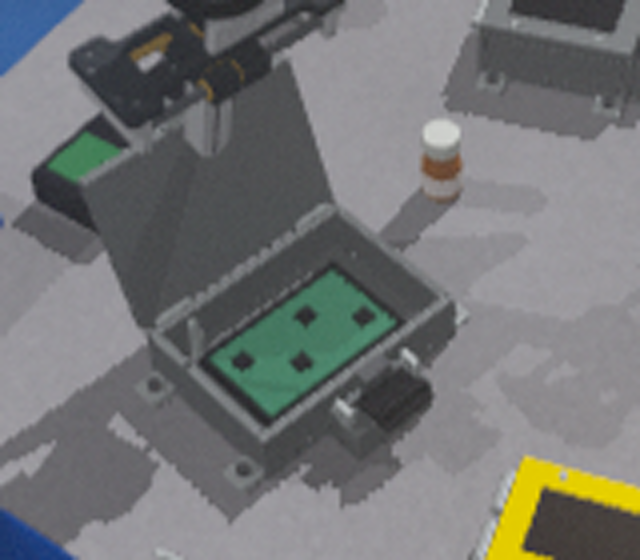

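The lid is back against its stop. I'll back off along fixture -x, then rise.

```bash
python3 -m inch '[{"gripper":0,"dx":-0.01,"dy":0.003,"dz":0,"wx":0,"wy":0,"wz":0},{"gripper":0,"dx":-0.03,"dy":0.0085,"dz":0,"wx":0,"wy":0,"wz":0},{"gripper":0,"dx":-0.06,"dy":0.017,"dz":0.01,"wx":0,"wy":0,"wz":0},{"gripper":0,"dx":-0.09,"dy":0.025,"dz":0.03,"wx":0,"wy":0,"wz":0},{"gripper":0,"dx":-0.12,"dy":0.034,"dz":0.05,"wx":0,"wy":0,"wz":0}]'
python3 -m inch '[{"gripper":0,"dx":-0.02,"dy":0.006,"dz":0.025,"wx":0,"wy":0,"wz":0},{"gripper":0,"dx":-0.04,"dy":0.012,"dz":0.05,"wx":0,"wy":0,"wz":0},{"gripper":0,"dx":-0.06,"dy":0.018,"dz":0.075,"wx":0,"wy":0,"wz":0},{"gripper":0,"dx":-0.08,"dy":0.024,"dz":0.09,"wx":0,"wy":0,"wz":0},{"gripper":0,"dx":-0.08,"dy":0.024,"dz":0.09,"wx":0,"wy":0,"wz":0}]'
python3 -m inch '[{"gripper":0,"dx":0,"dy":0,"dz":0,"wx":0,"wy":0,"wz":0},{"gripper":0,"dx":0,"dy":0,"dz":0,"wx":0,"wy":0,"wz":0},{"gripper":0,"dx":0,"dy":0,"dz":0,"wx":0,"wy":0,"wz":0},{"gripper":0,"dx":0,"dy":0,"dz":0,"wx":0,"wy":0,"wz":0},{"gripper":0,"dx":0,"dy":0,"dz":0,"wx":0,"wy":0,"wz":0}]'
python3 - <<'E'
from h import *
a=manip.camera("side"); cv2.imwrite("pics/s5.png",a)
E
```

```text
clock: 5.77
eef_pos: [536.6, 196.1, 197.1]
eef_rot: [-3.139, 0.198, 2.854]
wrist_force: [0.6, -0.1, 0.6]
finger_gap: 0.3
finger_force: 0.0
clock: 6.18
eef_pos: [457.0, 221.5, 291.4]
eef_rot: [3.139, 0.204, 2.855]
wrist_force: [1.7, 0.5, 0.6]
finger_gap: 0.7
finger_force: 0.0
clock: 6.6
eef_pos: [458.7, 220.2, 287.0]
eef_rot: [-3.14, 0.198, 2.855]
wrist_force: [-0.1, -0.3, -0.7]
finger_gap: 0.8
finger_force: 0.0
```

View pics/s5.png

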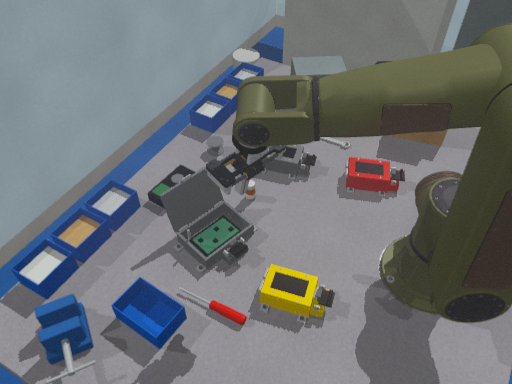

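The wide fixture's lid stands fully open at (195,200), leaning back beyond upright. The arm is clear and the other things are undisturbed.

```bash
python3 -c "
from cell import manip
print(manip.sign_off())"
```

```text
the job is handed in; nothing more can be done
None
```

The wide fixture is open: I pressed its release tab, the lid popped up, and I pushed it back to its stop. I then moved the arm clear and handed the job in at about 6.7 s; the narrow fixture and everything else looked undisturbed in the last picture.

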